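# Park the look-alike polishing blocks by grip

### The job

The three polishing blocks on the glass slab look alike, but their soles grip differently, which can be felt by dragging them over the glass. Park one in the middle of each wooden stand, flat on its deck and held by its own grip: the grippiest on the steep stand, the middling one on the gently sloping stand, the most slippery on the level one. Never let a block slide down to the lip of a sloping stand, and leave the tape roll, the pumice stone and the amber jar where they stand.

Things in the scene. Friction and masses are not known exactly. Their poses are not given: they have to be found in the camera images.
- block_p: one of three look-alike polishing blocks: wooden base 56 x 60 mm with a cork-coloured sole, together 16 mm high; on it a grip rib 24 mm thick (x) and 50 mm long (y), from 16 to 46 mm above the underside; 0.5 to 0.7 kg. Starts upright on the slab. Origin: centre of the underside; x across the rib, y along it, z up. How grippy its sole is cannot be seen (see slab)
- block_q: one of three look-alike polishing blocks: wooden base 56 x 60 mm with a cork-coloured sole, together 16 mm high; on it a grip rib 24 mm thick (x) and 50 mm long (y), from 16 to 46 mm above the underside; 0.5 to 0.7 kg. Starts upright on the slab. Origin: centre of the underside; x across the rib, y along it, z up. How grippy its sole is cannot be seen (see slab)
- block_r: one of three look-alike polishing blocks: wooden base 56 x 60 mm with a cork-coloured sole, together 16 mm high; on it a grip rib 24 mm thick (x) and 50 mm long (y), from 16 to 46 mm above the underside; 0.5 to 0.7 kg. Starts upright on the slab. Origin: centre of the underside; x across the rib, y along it, z up. How grippy its sole is cannot be seen (see slab)
- slab: dark glass mixing slab, fixed, 321 mm (its x, roughly left to right) by 208 mm (its y), top 7 mm above the table; origin: centre of the underside. Sliding the blocks takes about 0.13 (slippery), 0.32 (middling) and 0.75 (grippy) times the force pressing them down, each up to 10 % more or less, one block of each kind, the same on glass and wood
- deck_steep: deck of the steep wooden stand, fixed, sloping 27 degrees down toward the robot; 130 mm (x) by 82 mm (y), with a curb 5 mm thick and 5 mm high along each side (72 mm clear between) and a dark lip 6 mm thick and 8 mm high at the -x end. Origin: middle of the deck's surface, 41 mm above the table; x along the deck away from the robot and uphill, y across it, z square to the deck. Only the grippy block stays on it; the others slide
- deck_gentle: deck of the gentle wooden stand, fixed, sloping 12.5 degrees down toward the robot; 130 mm (x) by 82 mm (y), with a curb 5 mm thick and 5 mm high along each side (72 mm clear between) and a dark lip 6 mm thick and 8 mm high at the -x end. Origin: middle of the deck's surface, 26 mm above the table; x along the deck away from the robot and uphill, y across it, z square to the deck. The slippery block slides on it
- deck_flat: deck of the level wooden stand, fixed; 130 mm (x) by 82 mm (y), with a curb 5 mm thick and 5 mm high along each side (72 mm clear between) and a dark lip 6 mm thick and 8 mm high at the -x end. Origin: middle of the deck's surface, 12 mm above the table; x along the deck away from the robot, y across it, z square to the deck
- tape_roll: small roll of yellow tape lying flat, 42 mm across, 18 mm high; origin: centre of the underside. A bystander, loose, to be left where it stands
- pumice: rounded grey pumice stone, 51 x 51 x 44 mm; origin: centre of the underside. A bystander, loose, to be left where it stands
- amber_jar: small amber dropper bottle, 30 mm across, 97 mm high; origin: centre of the underside. A bystander, loose, to be left where it stands
Not all that is in view belongs to the job. Leave any green look-alike of the block_q alone.

How it is judged:
At the end, for the whole second after the job is handed in: A block rests on each of the three decks by its own grip: flat on the deck (within 4 mm and 0.08 rad), its centre within 20 mm of the middle of the deck along the slope and 10 mm across, hardly moving (under 10 mm/s) (linear speed of each of block_p, block_q, block_r below 0.01 m/s and ((x of block_p in the frame of deck_steep between -0.02 and 0.02 m and y of block_p in the frame of deck_steep between -0.01 and 0.01 m and z of block_p in the frame of deck_steep between -0.004 and 0.004 m and angle between the z axis of block_p and the z axis of deck_steep, either way round below 0.08 rad) or (x of block_q in the frame of deck_steep between -0.02 and 0.02 m and y of block_q in the frame of deck_steep between -0.01 and 0.01 m and z of block_q in the frame of deck_steep between -0.004 and 0.004 m and angle between the z axis of block_q and the z axis of deck_steep, either way round below 0.08 rad) or (x of block_r in the frame of deck_steep between -0.02 and 0.02 m and y of block_r in the frame of deck_steep between -0.01 and 0.01 m and z of block_r in the frame of deck_steep between -0.004 and 0.004 m and angle between the z axis of block_r and the z axis of deck_steep, either way round below 0.08 rad)) and ((x of block_p in the frame of deck_gentle between -0.02 and 0.02 m and y of block_p in the frame of deck_gentle between -0.01 and 0.01 m and z of block_p in the frame of deck_gentle between -0.004 and 0.004 m and angle between the z axis of block_p and the z axis of deck_gentle, either way round below 0.08 rad) or (x of block_q in the frame of deck_gentle between -0.02 and 0.02 m and y of block_q in the frame of deck_gentle between -0.01 and 0.01 m and z of block_q in the frame of deck_gentle between -0.004 and 0.004 m and angle between the z axis of block_q and the z axis of deck_gentle, either way round below 0.08 rad) or (x of block_r in the frame of deck_gentle between -0.02 and 0.02 m and y of block_r in the frame of deck_gentle between -0.01 and 0.01 m and z of block_r in the frame of deck_gentle between -0.004 and 0.004 m and angle between the z axis of block_r and the z axis of deck_gentle, either way round below 0.08 rad)) and ((x of block_p in the frame of deck_flat between -0.02 and 0.02 m and y of block_p in the frame of deck_flat between -0.01 and 0.01 m and z of block_p in the frame of deck_flat between -0.004 and 0.004 m and angle between the z axis of block_p and the z axis of deck_flat, either way round below 0.08 rad) or (x of block_q in the frame of deck_flat between -0.02 and 0.02 m and y of block_q in the frame of deck_flat between -0.01 and 0.01 m and z of block_q in the frame of deck_flat between -0.004 and 0.004 m and angle between the z axis of block_q and the z axis of deck_flat, either way round below 0.08 rad) or (x of block_r in the frame of deck_flat between -0.02 and 0.02 m and y of block_r in the frame of deck_flat between -0.01 and 0.01 m and z of block_r in the frame of deck_flat between -0.004 and 0.004 m and angle between the z axis of block_r and the z axis of deck_flat, either way round below 0.08 rad))); the robot touches nothing.
It fails at once if the tape roll is pushed away (more than 30 mm) (distance of tape_roll from where it was at the start of the episode above 0.03 m).
It fails at once if the pumice stone is pushed away (more than 30 mm) (distance of pumice from where it was at the start of the episode above 0.03 m).
It fails at once if the amber jar is pushed away (more than 30 mm) (distance of amber_jar from where it was at the start of the episode above 0.03 m).
It fails at once if a block slides down to the lip of the steep stand (centre more than 25 mm below the middle of the deck) ((x of block_p in the frame of deck_steep between -0.06 and -0.025 m and y of block_p in the frame of deck_steep between -0.04 and 0.04 m and z of block_p in the frame of deck_steep between -0.01 and 0.01 m) or (x of block_q in the frame of deck_steep between -0.06 and -0.025 m and y of block_q in the frame of deck_steep between -0.04 and 0.04 m and z of block_q in the frame of deck_steep between -0.01 and 0.01 m) or (x of block_r in the frame of deck_steep between -0.06 and -0.025 m and y of block_r in the frame of deck_steep between -0.04 and 0.04 m and z of block_r in the frame of deck_steep between -0.01 and 0.01 m)).
It fails at once if a block slides down to the lip of the gentle stand (centre more than 25 mm below the middle of the deck) ((x of block_p in the frame of deck_gentle between -0.06 and -0.025 m and y of block_p in the frame of deck_gentle between -0.04 and 0.04 m and z of block_p in the frame of deck_gentle between -0.01 and 0.01 m) or (x of block_q in the frame of deck_gentle between -0.06 and -0.025 m and y of block_q in the frame of deck_gentle between -0.04 and 0.04 m and z of block_q in the frame of deck_gentle between -0.01 and 0.01 m) or (x of block_r in the frame of deck_gentle between -0.06 and -0.025 m and y of block_r in the frame of deck_gentle between -0.04 and 0.04 m and z of block_r in the frame of deck_gentle between -0.01 and 0.01 m)).
It also fails if it takes over 72 s, if anything falls off the work surface, if the arm or the gripper's body presses on something with over 40 N, if the wrist force passes 120 N, or if a joint passes its speed limit or range.

### The arm

A 6-joint arm with a two-finger parallel gripper is mounted at the origin on the work surface; the furniture and walls round the work are solid. World frame = base frame: x ahead of the robot, y to its left, z up, the work surface at z = 0. Lengths are in m, angles in rad, forces in N, time in s.
With the tool pointing down it reaches from about 0.35 to 0.875 m from the base axis. Payload 4.2 kg.
Tool frame: the origin (TCP) lies on the centre line of the jaws, within the pads' length; the fingertips stand ahead of it and the grasp point (between the pads) lies 2 mm behind it (arm.finger_overhang is the z of the fingertips in the tool frame, in m); z points along the fingers, y is the line along which they close (so a half turn about z gives the same grasp; the last joint's range is limited). The gripper opens to 87 mm and grips with 3 to 60 N. Pads are 19 mm wide; open, the fingers measure 117 mm over their backs; the gripper's body (75 mm by 190 mm) begins 51 mm behind the grasp point.
Start: joints at [-0.842, 0.385, 0.008, 0, -1.194, -0.259], TCP at [0.283, -0.557, 0.24] pointing down, gripper open.
Joint ranges: [-3.14, 3.14], [-1.21, 2.06], [-1.07, 1.41], [-3.16, 2.05], [-2.99, -0.16], [-3.1, 3.1]. Speed limits (rad/s): [2.79, 2.79, 3.14, 3.14, 3.14, 3.14].

### API

Orientations are given as a unit quaternion [x, y, z, w].
In Python, from rig import arm gives the robot as it stands. The module is installed in compiled form; this text tells all that it offers.
- The arm moves only by the shell command python3 -m pendant 'ROWS' [FORCE]. ROWS is JSON, a list of rows, each a list of 3 entries, a list of its own where there are three numbers: the turn, a rotation vector about the tool's x, y, z in rad, then the shift along the tool's x, y, z in cm, then the opening, from 0 (shut) to 1 (fully open). A call has 1 to 20 rows; each row shifts and turns the commanded pose from where the row before left it, along the tool's axes as they then stand; what a row does not reach is not made up. A row lasts 1/10 s, in which the tool goes at most 50 mm and 8.59 degrees, less where a joint would pass 70% of its speed; a pose out of reach is approached as far as the arm can. A call is refused whole if a number of a shift passes 5 or a number of a turn 0.15, either way. A call with a gripper value outside its range is refused whole. The fingers move at their own pace and stop on an object; FORCE is the grip in N (left out, the last holds). Time passes only in rows, so rows that do not move let the fingers close. It gives the time, the measured TCP pose, the force, the opening and the grip force at its end, in the units of the state.
- arm.sense(): the state, without advancing time (a new reading comes with each control period).
- arm.camera(name): name is "scene" or "top"; returns a dict with "pixels" (384x512x3 uint8, red, green, blue), "intrinsics" (3x3 intrinsics, pixels), "extrinsics" (4x4, takes a point from camera to world coordinates). Camera axes: x right, y down, z forward; pixel columns grow to the right and rows downward; lengths in m; the calibration is good to about 2 mm. A picture is of the moment at which its call begins. There is no depth.
- arm.close_job(): hands the job in; it is judged then, once.
The state is a dict: "t": time; "q": joint angles; "joint_vel": joint speeds; "joint_efforts": joint torques, N m; "eef_pos": TCP position; "orientation": TCP orientation; "force": force on the tool from outside, world axes, zero at the start; "torque": the same for the moment, N m; "finger_gap": finger opening in m; "finger_force": force on a finger pad.
Only numpy, scipy, OpenCV 4.12 (cv2) and the standard library are available. Lean on these libraries where they do the work, as an engineer would, in place of code of your own. Each camera call takes 0.05 s, during which the arm holds its last target. There are 200 camera calls.

## Working session

There is one attempt and no reset: what is moved stays moved. The work goes in short steps, Python scripts to look and compute and a shell command to move; the robot and the scene stay as the last step left them, time stands still between calls to the robot, and variables do not carry over. Pictures are saved under pics/ and viewed, at most 10 in all, crops included, and the job is handed in when it is done.

```bash
mkdir -p pics
python3 - <<'E'
from rig import arm
import cv2,numpy as np
s=arm.sense();print(s);print(arm.finger_overhang)
for n in("scene","top"):
    c=arm.camera(n);cv2.imwrite(f"pics/{n}0.png",c["pixels"][:,:,::-1]);np.savez(f"{n}0.npz",**c)
    print(n,c["intrinsics"].round(1).tolist(),c["extrinsics"].round(4).tolist())
a=cv2.imread("pics/top0.png");cv2.imwrite("pics/top0b.png",cv2.resize(a,(800,600)))
a=cv2.imread("pics/scene0.png");cv2.imwrite("pics/scene0b.png",cv2.resize(a,(800,600)))
E
```

```text
{'t': 0.0, 'q': array([-8.42398551e-01,  3.85560645e-01,  6.64723545e-03, -5.08713664e-04,
       -1.19398347e+00, -2.58609280e-01]), 'joint_vel': array([ 0.00027309, -0.00046632,  0.00016756, -0.00081864,  0.00014498,
        0.00018307]), 'joint_efforts': array([ 4.45041433e-04, -3.90664208e+01,  1.87411970e+01,  4.22015145e+00,
        1.10574957e-02, -2.17911652e-04]), 'eef_pos': array([ 0.2827135 , -0.55678192,  0.23846402]), 'orientation': array([-2.32648739e-01,  9.72560232e-01,  1.03694981e-03, -2.89327647e-04]), 'force': array([ 0.22943122, -0.51171255,  0.14379498]), 'torque': array([ 0.01087859,  0.04053105, -0.05249216]), 'finger_force': 0.0, 'finger_gap': 0.08674949888020712}
0.017
scene [[455.4, 0.0, 262.5], [0.0, 455.4, 190.9], [0.0, 0.0, 1.0]] [[0.5615, -0.6308, 0.5355, -0.3836], [-0.8275, -0.4248, 0.3672, -0.6418], [-0.0041, -0.6493, -0.7605, 1.2334], [0.0, 0.0, 0.0, 1.0]]
top [[369.8, 0.0, 259.8], [0.0, 369.8, 194.2], [0.0, 0.0, 1.0]] [[-0.0197, -0.9967, 0.0786, 0.3029], [-0.9998, 0.0199, 0.0023, -0.069], [-0.0038, -0.0785, -0.9969, 1.3449], [0.0, 0.0, 0.0, 1.0]]
```

View pics/top0b.png

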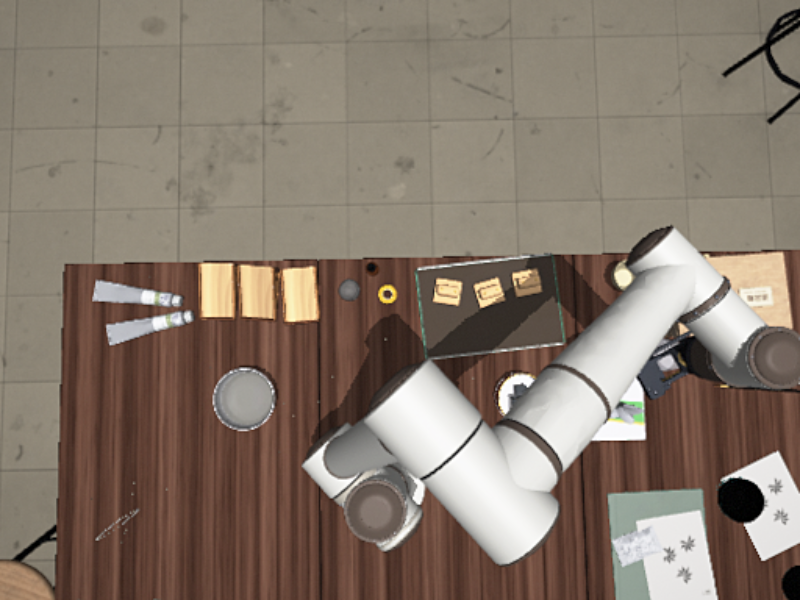

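View pics/scene0b.png

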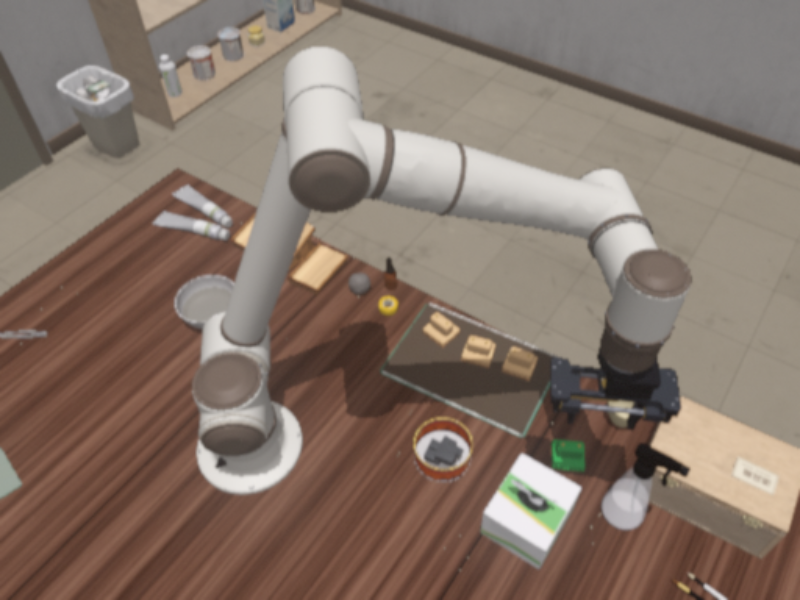

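The top view shows three blocks on the slab at about (448,291), (488,291) and (526,281) in the 800-px image. The stands are at (217,291), (258,292) and (300,294), the pumice at (348,290), the jar at (372,267) and the tape at (388,294). The scene view shows the same things, with the arm partly hiding the stands, and a green decoy at (568,455). I'll look closer at both.

Run:
```python
import cv2,numpy as np
t=cv2.imread("pics/top0.png");s=cv2.imread("pics/scene0.png")
A=cv2.resize(t[160:236,122:372],(800,243),interpolation=cv2.INTER_CUBIC)
B=cv2.resize(s[135:250,140:360],(650,340),interpolation=cv2.INTER_CUBIC)
o=np.zeros((583,800,3),np.uint8);o[:243]=A;o[243:,:650]=B
cv2.imwrite("pics/crop1.png",o)
```

```text
(no output)
```

View pics/crop1.png

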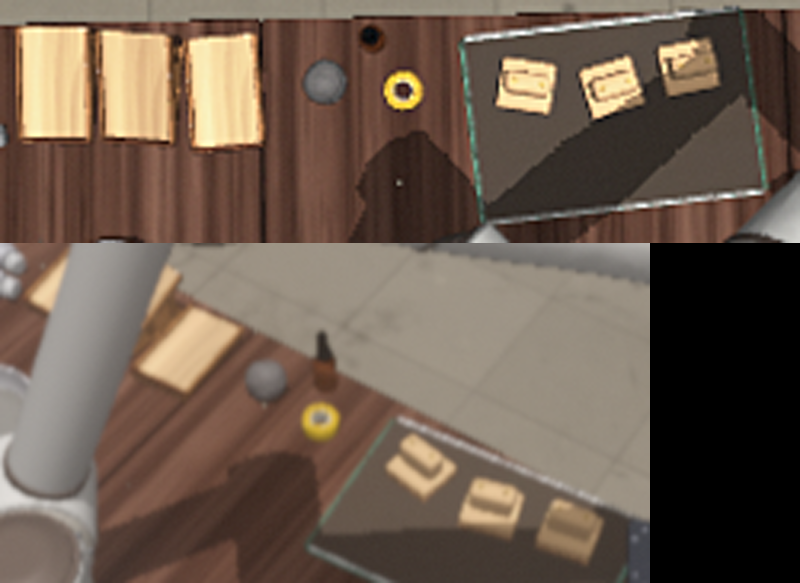

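Crop 1 shows the ribs running left to right in the top view and the decks at the upper left, running away from the robot. The forearm hides two of the decks in the scene view. Now I'll measure the blocks and whatever deck is visible.

```bash
cat > h.py <<'E'
import cv2,numpy as np
def ray(c,uv):
    K=c["intrinsics"];E=c["extrinsics"];d=E[:3,:3]@np.linalg.solve(K,np.r_[uv,1.]);return E[:3,3],d
def plane(c,uv,z):
    o,d=ray(c,uv);return o+d*(z-o[2])/d[2]
def tri(c1,u1,c2,u2):
    o1,d1=ray(c1,u1);o2,d2=ray(c2,u2)
    s=np.linalg.lstsq(np.c_[d1,-d2],o2-o1,rcond=None)[0];p,q=o1+d1*s[0],o2+d2*s[1]
    return (p+q)/2,np.linalg.norm(p-q)
def comps(m,amin,amax=1e9):
    n,l,st,ce=cv2.connectedComponentsWithStats(m.astype(np.uint8));out=[]
    for i in range(1,n):
        if amin<st[i,4]<amax:
            ct=max(cv2.findContours((l==i).astype(np.uint8),cv2.RETR_EXTERNAL,cv2.CHAIN_APPROX_NONE)[0],key=cv2.contourArea)
            out.append((ce[i],st[i],ct))
    return sorted(out,key=lambda o:o[0][0])
E
python3 - <<'E'
from h import *
np.set_printoptions(precision=4,suppress=True)
C={n:dict(np.load(n+"0.npz")) for n in("top","scene")}
roi={"top":(160,240,125,372),"scene":(150,265,140,360)}
for n,c in C.items():
    p=c["pixels"].astype(int);m=(p[...,0]-p[...,2]>40)&(p[...,0]>105)&(p[...,1]*1.0/p[...,0]>0.66)
    k=np.zeros_like(m);a,b,e,f=roi[n];k[a:b,e:f]=m[a:b,e:f]
    cs=comps(k,60)
    for ce,st,ct in cs:
        r=cv2.minAreaRect(ct);hull=np.array(r[1])
        print(n,ce.round(1),st[4],"rect",np.round(r[0],1),np.round(r[1],1),round(r[2],1),"world@z.03",plane(c,ce,.03)[:2])
        if n=="top":
            print("   box@.03",[plane(c,q,.03)[:2].round(3).tolist() for q in cv2.boxPoints(r)])
    C[n]["cs"]=cs
T=[x[0] for x in C["top"]["cs"] if x[0][0]>270];S=[x[0] for x in C["scene"]["cs"] if x[0][0]>265]
for a,b in zip(T,S):print("tri",*tri(C["top"],a,C["scene"],b))
E
```

```text
top [135.  222.1] 106 rect [134.5 222. ] [34.  3.] 90.0 world@z.03 [0.3161 0.3789]
   box@.03 [[0.377, 0.386], [0.377, 0.376], [0.256, 0.375], [0.257, 0.385]]
top [138.6 185.1] 798 rect [138.5 185.5] [35. 23.] 90.0 world@z.03 [0.448 0.367]
   box@.03 [[0.51, 0.409], [0.509, 0.326], [0.383, 0.326], [0.385, 0.408]]
top [140.  222.4] 102 rect [140. 222.] [ 2. 34.] 0.0 world@z.03 [0.3145 0.361 ]
   box@.03 [[0.256, 0.364], [0.377, 0.365], [0.376, 0.358], [0.256, 0.357]]
top [171.4 221.3] 319 rect [171. 222.] [10. 34.] 0.0 world@z.03 [0.3163 0.2493]
   box@.03 [[0.254, 0.269], [0.375, 0.269], [0.374, 0.233], [0.254, 0.233]]
top [177.6 191.1] 1891 rect [177.8 203. ] [72.3 52.5] 89.0 world@z.03 [0.4237 0.2274]
   box@.03 [[0.511, 0.323], [0.511, 0.134], [0.253, 0.132], [0.253, 0.317]]
top [191.5 224. ] 61 rect [191.  223.5] [31.  2.] 90.0 world@z.03 [0.3056 0.1783]
   box@.03 [[0.362, 0.183], [0.362, 0.176], [0.252, 0.177], [0.253, 0.184]]
top [207.4 191.8] 82 rect [207.5 192.5] [51.  1.] 90.0 world@z.03 [0.4189 0.1209]
   box@.03 [[0.508, 0.121], [0.508, 0.118], [0.325, 0.119], [0.326, 0.1
[... 2151 characters left out ...]
z.03 [ 0.4147 -0.1011]
scene [265.1 261.3] 110 rect [265. 261.] [ 6. 20.] 90.0 world@z.03 [ 0.2331 -0.2269]
scene [281.8 210.4] 338 rect [281.8 210.6] [21.2 17.2] 36.9 world@z.03 [ 0.4291 -0.1628]
scene [306.  223.7] 341 rect [306.1 223.6] [20.4 17.7] 14.0 world@z.03 [ 0.4266 -0.258 ]
scene [332.4 231.6] 323 rect [332.6 231.5] [19.3 17.3] 21.8 world@z.03 [ 0.4471 -0.3447]
tri [ 0.4307 -0.1495 -0.285 ] 0.09446632960827195
tri [ 0.3986 -0.2183  0.1142] 0.06728989921436694
tri [ 0.4178 -0.3013  0.0893] 0.07628291849605183
tri [ 0.3001 -0.3472  0.1977] 0.09786768133570356<stdin>:6: RuntimeWarning: divide by zero encountered in divide
<stdin>:6: RuntimeWarning: invalid value encountered in divide
```

```bash
cat >> h.py <<'E'
from scipy.spatial.transform import Rotation as Ro
def target(yaw,slope=0.):
    # tool y = -(deck/block x), tool x = -(y), tool z = -normal; slope = rise of x axis
    B=Ro.from_euler('z',yaw)*Ro.from_euler('y',-slope)
    return B*Ro.from_matrix(np.array([[0,-1,0],[-1,0,0],[0,0,-1.]]))
def go(pos,yaw,slope=0.):
    from rig import arm
    s=arm.sense();R=Ro.from_quat(s["orientation"]);T=target(yaw,slope)
    d=np.array(pos)-s["eef_pos"]
    print("t",round(s["t"],2),"pos",s["eef_pos"].round(4),"turn(tool)",(R.inv()*T).as_rotvec().round(3),"then shift cm",(T.inv().apply(d)*100).round(2),"now-frame shift",(R.inv().apply(d)*100).round(2),
      "F",s["force"].round(2),"gap",round(float(s["finger_gap"]),4),"ff",round(float(s["finger_force"]),1))
E
python3 -c "
from h import *
go([.433,-.161,.24],-.162)"
```

```text
t 0.1 pos [ 0.2827 -0.5568  0.2386] turn(tool) [ 0.002  0.001 -0.939] then shift cm [-41.49  -8.45  -0.14] now-frame shift [-31.31  28.49  -0.09] F [ 0.49 -0.52 -0.19] gap 0.0872 ff 0.0
```

```bash
python3 -m pendant '[[[0,0,-0.134],[0,0,0],1],[[0,0,-0.134],[0,0,0],1],[[0,0,-0.134],[0,0,0],1],[[0,0,-0.134],[0,0,0],1],[[0,0,-0.134],[0,0,0],1],[[0,0,-0.134],[0,0,0],1],[[0,0,-0.134],[0,0,0],1],[[0,0,0],[-4.1,-0.84,0],1],[[0,0,0],[-4.1,-0.84,0],1],[[0,0,0],[-4.1,-0.84,0],1],[[0,0,0],[-4.1,-0.84,0],1],[[0,0,0],[-4.1,-0.84,0],1],[[0,0,0],[-4.1,-0.84,0],1],[[0,0,0],[-4.1,-0.84,0],1],[[0,0,0],[-4.1,-0.84,0],1],[[0,0,0],[-4.1,-0.84,0],1],[[0,0,0],[-4.1,-0.84,0],1],[[0,0,0],[0,0,0],1]]' 20
python3 - <<'E'
from h import *
from rig import arm
go([.433,-.161,.24],-.162)
ims=[]
for n in("scene","top"):
    c=arm.camera(n);np.savez(f"{n}1.npz",**c);ims.append(c["pixels"][:,:,::-1])
B=cv2.resize(ims[0][125:245,130:350],(660,360),interpolation=cv2.INTER_CUBIC)
A=cv2.resize(ims[1][160:230,122:372],(800,224),interpolation=cv2.INTER_CUBIC)
o=np.zeros((584,800,3),np.uint8);o[:224]=A;o[224:,:660]=B
cv2.imwrite("pics/v1.png",o)
E
```

```text
t: 1.9
eef_pos: [0.4336, -0.1629, 0.2395]
orientation: [-0.649, 0.76, 0.0, 0.0]
force: [0.3, -1.2, -0.8]
finger_gap: 0.0873
finger_force: 0.0
t 1.9 pos [ 0.4336 -0.1629  0.2395] turn(tool) [-0.     0.001  0.005] then shift cm [-0.18  0.09 -0.05] now-frame shift [-0.18  0.09 -0.05] F [ 0.28 -1.21 -0.76] gap 0.0873 ff 0.0
```

View pics/v1.png

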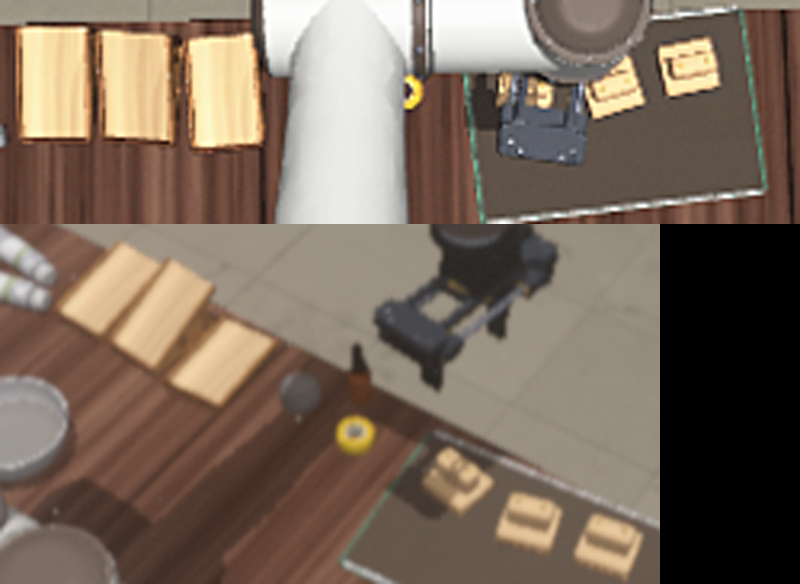

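All three decks are now clear in both views. In the scene part the middle stand looks the steepest, at about (165,310). I'll triangulate the deck corners.

Run:
```python
from h import *
np.set_printoptions(precision=3,suppress=True)
C={n:dict(np.load(n+"1.npz")) for n in("top","scene")}
roi={"top":(160,215,125,206),"scene":(125,192,140,225)}
D={}
vis=[]
for n,c in C.items():
    p=c["pixels"].astype(int);a,b,e,f=roi[n]
    m=(p[...,0]>165)&(p[...,0]-p[...,2]>45)
    k=np.zeros_like(m);k[a:b,e:f]=m[a:b,e:f]
    k=cv2.morphologyEx(k.astype(np.uint8),cv2.MORPH_OPEN,np.ones((3,3)))
    D[n]=[]
    vis.append(cv2.resize(np.dstack([k[a:b,e:f]*255]*3),None,fx=4,fy=4,interpolation=0))
    for ce,st,ct in comps(k,150):
        area,tr=cv2.minEnclosingTriangle(ct.astype(np.float32)) if 0 else (0,0)
        q=cv2.approxPolyN(ct,4)[0] if hasattr(cv2,"approxPolyN") else cv2.boxPoints(cv2.minAreaRect(ct))
        q=np.array(q,float).reshape(4,2)
        # sort by approx world y/x: far-left, far-right, near-right, near-left
        w=np.array([plane(c,u,.03)[:2] for u in q]);m0=w.mean(0);ang=np.arctan2(*(w-m0)[:,::-1].T)
        q=q[np.argsort(ang)];D[n].append((ce,q));print(n,ce.round(1),st[4],q.round(1).tolist())
if len(D["top"])==len(D["scene"])==3:
  for (c1,q1),(c2,q2) in zip(D["top"],D["scene"]):
    P=[tri(C["top"],u,C["scene"],v) for u,v in zip(q1,q2)]
    for (x,e),nm in zip(P,("near-right","far-right","far-left","near-left")):print(nm,x,round(e,4))
    print(" center",np.mean([x for x,e in P],0), "ce tri",tri(C["top"],c1,C["scene"],c2))
h=max(v.shape[0] for v in vis);cv2.imwrite("pics/m.png",np.hstack([cv2.copyMakeBorder(v,0,h-v.shape[0],0,8,0,value=(0,0,200)) for v in vis]))
```

```text
top [138.6 185.1] 729 [[149.0, 202.0], [149.0, 168.0], [127.0, 168.0], [129.0, 202.0]]
top [164.3 186.1] 698 [[176.0, 204.0], [174.0, 170.0], [154.0, 169.0], [152.0, 202.0]]
top [191.6 188. ] 721 [[204.0, 204.0], [201.0, 171.0], [179.0, 171.0], [182.0, 206.0]]
scene [175.5 150.1] 1117 [[181.0, 173.0], [203.0, 142.0], [169.0, 130.0], [148.0, 153.0]]
scene [203.4 170.3] 515 [[203.0, 185.0], [221.0, 164.0], [205.0, 155.0], [185.0, 177.0]]
```

Run:
```python
from h import *
np.set_printoptions(precision=3,suppress=True)
C={n:dict(np.load(n+"1.npz")) for n in("top","scene")}
T={"L":[(149.3,202.5),(149.3,168),(127.5,168),(128,202.5)],"M":[(176.3,204),(175,170),(153.5,169),(152,202.5)],"R":[(204.3,204),(202,171),(180,171.3),(182,206)]}
S={"L":[(100,335),(165,265),(122,243),(60,310)],"M":[(157,370),(213,292),(173,260),(113,337)],"R":[(217,406),(275,342),(230,318),(170,380)]}
for k in T:
    P=[tri(C["top"],u,C["scene"],(130+v[0]/3,125+(v[1]-224)/3)) for u,v in zip(T[k],S[k])]
    X=np.array([p for p,e in P]);print(k,X.tolist() and X.round(3).tolist(),"err",np.round([e for p,e in P],3))
    print("  centre",X.mean(0),"slope deg",np.degrees(np.arctan2(X[1:3,2].mean()-X[[0,3],2].mean(),X[1:3,0].mean()-X[[0,3],0].mean())))
    # refined yaw/centre: top view corners at text heights
def fit(k,zc,sl):
    dz=.065*np.sin(np.radians(sl));z=[zc-dz,zc+dz,zc+dz,zc-dz]
    for n,Q in (("top",T[k]),("scene",[(130+v[0]/3,125+(v[1]-224)/3) for v in S[k]])):
        W=np.array([plane(C[n],u,zz) for u,zz in zip(Q,z)]);a=W[1:3].mean(0)-W[[0,3]].mean(0)
        print(k,n,"c",W.mean(0),"len",np.hypot(*a[:2])/np.cos(np.radians(sl)),"wid",np.linalg.norm(W[[2,3]].mean(0)-W[:2].mean(0)),"yaw",np.arctan2(a[1],a[0]))
for k in T:
    for zc,sl in((.041,27),(.026,12.5),(.012,0)):fit(k,zc,sl)
```

```text
L [[0.386, 0.333, 0.014], [0.507, 0.325, 0.043], [0.51, 0.403, 0.039], [0.389, 0.408, 0.014]] err [0.    0.001 0.002 0.006]
  centre [0.448 0.367 0.028] slope deg 12.533617347649844
M [[0.379, 0.235, 0.016], [0.494, 0.232, 0.055], [0.499, 0.302, 0.069], [0.388, 0.319, 0.017]] err [0.001 0.005 0.001 0.009]
  centre [0.44  0.272 0.04 ] slope deg 22.013068532590818
R [[0.375, 0.135, 0.017], [0.495, 0.142, 0.018], [0.499, 0.22, 0.013], [0.373, 0.212, 0.018]] err [0.003 0.002 0.005 0.006]
  centre [0.435 0.177 0.016] slope deg -0.7072952024156162
L top c [0.445 0.363 0.041] len 0.13239122581938054 wid 0.07653744941643517 yaw -0.15262495333732454
L scene c [0.438 0.355 0.041] len 0.11413557186824469 wid 0.07178643641313064 yaw -0.32441077584422034
L top c [0.447 0.368 0.026] len 0.12460000565971127 wid 0.07743212348532298 yaw -0.06311340103769551
L scene c [0.449 0.368 0.026] len 0.12251202140262697 wid 0.07270904032442457 yaw -0.05338785522866325
L top c [0.45  0.373 0.012] len 0.12583318336014063 wid 0.07826684473090419 yaw 0.013332746516026202
L scene c [0.46  0.379 0.012] len 0.1415406
[... 572 characters left out ...]
 c [0.461 0.293 0.012] len 0.1493246943478507 wid 0.0830741011611997 yaw 0.1974847027582181
R top c [0.431 0.173 0.041] len 0.12891393531478124 wid 0.07860964631696754 yaw -0.03463450415355736
R scene c [0.418 0.16  0.041] len 0.09721134615005289 wid 0.07129775057143474 yaw -0.3959734535766053
R top c [0.433 0.176 0.026] len 0.12216165642329437 wid 0.07950962424898476 yaw 0.015467828249333298
R scene c [0.429 0.17  0.026] len 0.10547921526212083 wid 0.07218785022085969 yaw -0.12227546352967693
R top c [0.435 0.179 0.012] len 0.12355089108548062 wid 0.08034971254865679 yaw 0.057913180645099475
R scene c [0.439 0.18  0.012] len 0.12272721645539098 wid 0.0730187570108902 yaw 0.05246914528192177
```

The decks are identified, with both views agreeing and the lengths, widths and heights matching the text:

| Deck | Centre x, y | Yaw |
|---|---|---|
| Gentle (left) | (.447, .367) | -0.06 |
| Steep (middle) | (.439, .271) | -0.14 |
| Level (right) | (.436, .179) | +0.055 |

Next I'll grasp block 1.

```bash
python3 -m pendant '[[[0,0,0],[-0.18,0.09,4],1],[[0,0,0],[0,0,4],1],[[0,0,0],[0,0,4],1],[[0,0,0],[0,0,4],1],[[0,0,0],[0,0,2],1],[[0,0,0],[0,0,1.8],1],[[0,0,0],[0,0,0],0.2],[[0,0,0],[0,0,0],0.1],[[0,0,0],[0,0,0],0],[[0,0,0],[0,0,0],0],[[0,0,0],[0,0,0],0],[[0,0,0],[0,0,0],0]]' 40; python3 -c "
from h import *
go([.433,-.161,.042],-.162)"
```

```text
t: 3.2
eef_pos: [0.4321, -0.1644, 0.0421]
orientation: [-0.647, 0.762, -0.0, 0.0]
force: [1.1, 0.6, 0.2]
finger_gap: 0.0469
finger_force: 0.0
t 3.2 pos [ 0.4321 -0.1644  0.0421] turn(tool) [-0.001  0.    -0.001] then shift cm [-0.35 -0.04  0.01] now-frame shift [-0.35 -0.04  0.01] F [1.09 0.56 0.16] gap 0.0469 ff 0.0
```

```bash
python3 -m pendant '[[[0,0,0],[0,0,0],0],[[0,0,0],[0,0,0],0],[[0,0,0],[0,0,0],0],[[0,0,0],[0,0,0],0],[[0,0,0],[0,0,0],0],[[0,0,0],[0,0,0],0]]' ; python3 -c "
from h import *
go([.433,-.161,.042],-.162)"; echo press; python3 -m pendant '[[[0,0,0],[0,0,0.2],0],[[0,0,0],[0,0,0],0],[[0,0,0],[0,0,0],0]]'
```

```text
t: 3.8
eef_pos: [0.4325, -0.1644, 0.0417]
orientation: [-0.647, 0.762, -0.001, 0.001]
force: [2.2, -0.4, 0.3]
finger_gap: 0.0237
finger_force: 40.0
t 3.8 pos [ 0.4325 -0.1644  0.0417] turn(tool) [-0.001  0.    -0.001] then shift cm [-0.34  0.01 -0.03] now-frame shift [-0.34  0.01 -0.03] F [ 2.25 -0.36  0.31] gap 0.0237 ff 40.0
press
t: 4.1
eef_pos: [0.4325, -0.1644, 0.0416]
orientation: [-0.648, 0.762, -0.001, 0.0]
force: [-1.8, 3.5, 18.5]
finger_gap: 0.0239
finger_force: 40.0
```

```bash
for i in 1; do python3 -m pendant '[[[0,0,0],[0,0.3,0],0],[[0,0,0],[0,0.3,0],0],[[0,0,0],[0,0.3,0],0],[[0,0,0],[0,0.3,0],0]]'; python3 -m pendant '[[[0,0,0],[0,0.3,0],0],[[0,0,0],[0,0.3,0],0]]';python3 -m pendant '[[[0,0,0],[0,-0.3,0],0],[[0,0,0],[0,-0.3,0],0],[[0,0,0],[0,-0.3,0],0],[[0,0,0],[0,-0.3,0],0]]'; python3 -m pendant '[[[0,0,0],[0,-0.3,0],0],[[0,0,0],[0,-0.3,0],0]]'; done | grep -E "pos|^force|gap"
```

```text
eef_pos: [0.4253, -0.1629, 0.0419]
force: [5.1, -1.7, 7.5]
finger_gap: 0.0235
eef_pos: [0.4195, -0.1619, 0.0419]
force: [6.1, -0.9, 8.0]
finger_gap: 0.0237
eef_pos: [0.421, -0.1629, 0.0416]
force: [-12.9, 6.4, 31.4]
finger_gap: 0.0236
eef_pos: [0.4253, -0.1644, 0.0416]
force: [-16.8, 5.2, 35.4]
finger_gap: 0.0237
```

```bash
python3 -m pendant '[[[0,0,0],[0,0,-0.2],0],[[0,0,0],[0,0,0],0.6],[[0,0,0],[0,0,0],0.6],[[0,0,0],[0,0,0],0.6],[[0,0,0],[0,0,0],0.6],[[0,0,0],[0,0,0],0.6],[[0,0,0],[0,0,-4],0.6],[[0,0,0],[0,0,-4],0.6],[[0,0,0],[0,0,0],0.6]]';  python3 -c "
from h import *
go([.430,-.255,.042],.276)"
```

```text
t: 6.2
eef_pos: [0.4356, -0.1648, 0.1264]
orientation: [-0.648, 0.762, -0.004, 0.004]
force: [0.3, 0.8, 0.6]
finger_gap: 0.0519
finger_force: 0.0
t 6.2 pos [ 0.4356 -0.1648  0.1264] turn(tool) [-0.011 -0.002 -0.437] then shift cm [8.53 3.   8.44] now-frame shift [ 9.   -0.8   8.44] F [0.31 0.81 0.59] gap 0.0519 ff 0.0
```

```bash
python3 -m pendant '[[[0,0,-0.146],[0,0,0],0.6],[[0,0,-0.146],[0,0,0],0.6],[[-0.01,0,-0.146],[0,0,0],0.6],[[0,0,0],[4.3,1.5,0],0.6],[[0,0,0],[4.3,1.5,0],0.6],[[0,0,0],[0,0,0],0.6],[[0,0,0],[0,0,4.2],0.6],[[0,0,0],[0,0,2.2],0.6],[[0,0,0],[0,0,1.9],0.6],[[0,0,0],[0,0,0],0],[[0,0,0],[0,0,0],0],[[0,0,0],[0,0,0],0],[[0,0,0],[0,0,0],0],[[0,0,0],[0,0,0],0],[[0,0,0],[0,0,0],0],[[0,0,0],[0,0,0],0]]';  python3 -c "
from h import *
go([.430,-.255,.042],.276)"
```

```text
t: 7.8
eef_pos: [0.4263, -0.2559, 0.0402]
orientation: [0.798, -0.603, -0.002, 0.004]
force: [-3.2, -0.4, 10.7]
finger_gap: 0.0236
finger_force: 42.7
t 7.8 pos [ 0.4263 -0.2559  0.0402] turn(tool) [ 0.008 -0.001 -0.   ] then shift cm [ 0.01 -0.38 -0.18] now-frame shift [ 0.02 -0.38 -0.19] F [-3.18 -0.42 10.68] gap 0.0236 ff 42.7
```

```bash
(python3 -m pendant '[[[0,0,0],[0,0.3,0],0],[[0,0,0],[0,0.3,0],0],[[0,0,0],[0,0.3,0],0],[[0,0,0],[0,0.3,0],0]]'; python3 -m pendant '[[[0,0,0],[0,0.3,0],0],[[0,0,0],[0,0.3,0],0]]';python3 -m pendant '[[[0,0,0],[0,-0.3,0],0],[[0,0,0],[0,-0.3,0],0],[[0,0,0],[0,-0.3,0],0],[[0,0,0],[0,-0.3,0],0]]'; python3 -m pendant '[[[0,0,0],[0,-0.3,0],0],[[0,0,0],[0,-0.3,0],0]]') | grep -E "pos|^force|gap"
```

```text
eef_pos: [0.4173, -0.259, 0.0401]
force: [3.5, 1.5, 5.6]
finger_gap: 0.024
eef_pos: [0.4113, -0.2607, 0.0401]
force: [2.2, -0.1, 5.1]
finger_gap: 0.0236
eef_pos: [0.4188, -0.2574, 0.0403]
force: [-6.1, -2.3, 14.4]
finger_gap: 0.0237
eef_pos: [0.4245, -0.2558, 0.0402]
force: [-5.8, -1.6, 15.3]
finger_gap: 0.0236
```

```bash
(python3 -m pendant '[[[0,0,0],[0,0,0.2],0],[[0,0,0],[0,0.3,0.1],0],[[0,0,0],[0,0.3,0],0],[[0,0,0],[0,0.3,0],0],[[0,0,0],[0,0.3,0],0]]'; python3 -m pendant '[[[0,0,0],[0,0.3,0],0]]';python3 -m pendant '[[[0,0,0],[0,0.3,0],0]]';python3 -m pendant '[[[0,0,0],[0,-0.3,0],0],[[0,0,0],[0,-0.3,0],0],[[0,0,0],[0,-0.3,0],0],[[0,0,0],[0,-0.3,0],0]]'; python3 -m pendant '[[[0,0,0],[0,-0.3,0],0]]';python3 -m pendant '[[[0,0,0],[0,-0.3,0],0]]') | grep -E "pos|^force|gap"
```

```text
eef_pos: [0.4213, -0.2599, 0.0401]
force: [5.6, 2.1, 18.3]
finger_gap: 0.0236
eef_pos: [0.4187, -0.2609, 0.0401]
force: [6.2, 0.6, 18.1]
finger_gap: 0.0236
eef_pos: [0.4159, -0.2619, 0.0401]
force: [5.3, 1.7, 17.7]
finger_gap: 0.0234
eef_pos: [0.4202, -0.2589, 0.0401]
force: [-9.6, -4.3, 33.9]
finger_gap: 0.0238
eef_pos: [0.4227, -0.2579, 0.0401]
force: [-12.1, -3.4, 33.6]
finger_gap: 0.0237
eef_pos: [0.4254, -0.2571, 0.0401]
force: [-11.0, -3.7, 33.9]
finger_gap: 0.0237
```

```bash
python3 -m pendant '[[[0,0,0],[0,0,-0.3],0],[[0,0,0],[0,0,0],0.6],[[0,0,0],[0,0,0],0.6],[[0,0,0],[0,0,0],0.6],[[0,0,0],[0,0,0],0.6],[[0,0,0],[0,0,0],0.6],[[0,0,0],[0,0,-4],0.6],[[0,0,0],[0,0,-4],0.6],[[0,0,0],[0,0,0],0.6]]';  python3 -c "
from h import *
go([.451,-.343,.042],.178)"
```

```text
t: 11.2
eef_pos: [0.4295, -0.256, 0.1231]
orientation: [0.798, -0.603, 0.002, 0.002]
force: [0.8, 0.5, -0.0]
finger_gap: 0.0522
finger_force: 0.0
t 11.2 pos [ 0.4295 -0.256   0.1231] turn(tool) [ 0.001 -0.005  0.099] then shift cm [ 8.94 -0.57  8.11] now-frame shift [8.91 0.3  8.16] F [ 0.82  0.47 -0.  ] gap 0.0522 ff 0.0
```

```bash
python3 -m pendant '[[[0,0,0.1],[0,0,0],0.6],[[0,0,0],[4.5,-0.3,0],0.6],[[0,0,0],[4.5,-0.3,0],0.6],[[0,0,0],[0,0,0],0.6],[[0,0,0],[0,0,4],0.6],[[0,0,0],[0,0,2.1],0.6],[[0,0,0],[0,0,1.9],0.6],[[0,0,0],[0,0,0],0],[[0,0,0],[0,0,0],0],[[0,0,0],[0,0,0],0],[[0,0,0],[0,0,0],0],[[0,0,0],[0,0,0],0],[[0,0,0],[0,0,0],0],[[0,0,0],[0,0,0],0]]';  python3 -c "
from h import *
go([.451,-.343,.042],.178)"
 (python3 -m pendant '[[[0,0,0],[0,0,0.2],0],[[0,0,0],[0,0.3,0.1],0],[[0,0,0],[0,0.3,0],0],[[0,0,0],[0,0.3,0],0],[[0,0,0],[0,0.3,0],0]]'; python3 -m pendant '[[[0,0,0],[0,0.3,0],0]]';python3 -m pendant '[[[0,0,0],[0,0.3,0],0]]';python3 -m pendant '[[[0,0,0],[0,-0.3,0],0],[[0,0,0],[0,-0.3,0],0],[[0,0,0],[0,-0.3,0],0],[[0,0,0],[0,-0.3,0],0]]'; python3 -m pendant '[[[0,0,0],[0,-0.3,0],0]]';python3 -m pendant '[[[0,0,0],[0,-0.3,0],0]]') | grep -E "pos|^force|gap"
```

```text
t: 12.6
eef_pos: [0.4511, -0.3432, 0.0402]
orientation: [0.767, -0.642, 0.001, 0.003]
force: [4.3, 1.6, 6.5]
finger_gap: 0.0235
finger_force: 41.1
t 12.6 pos [ 0.4511 -0.3432  0.0402] turn(tool) [ 0.002 -0.005 -0.001] then shift cm [-0.03  0.01 -0.18] now-frame shift [-0.02  0.01 -0.18] F [4.26 1.59 6.53] gap 0.0235 ff 41.1
eef_pos: [0.4447, -0.3467, 0.0403]
force: [11.2, 3.2, 13.7]
finger_gap: 0.0237
eef_pos: [0.4418, -0.3476, 0.0403]
force: [10.4, 2.8, 13.0]
finger_gap: 0.0237
eef_pos: [0.439, -0.3483, 0.0403]
force: [10.5, 1.7, 12.8]
finger_gap: 0.0236
eef_pos: [0.4396, -0.3478, 0.0402]
force: [-17.8, -16.0, 30.7]
finger_gap: 0.024
eef_pos: [0.4404, -0.3472, 0.0403]
force: [-22.0, -15.3, 32.8]
finger_gap: 0.0236
eef_pos: [0.4415, -0.3465, 0.0404]
force: [-24.5, -13.6, 35.7]
finger_gap: 0.0238
```

```bash
(python3 -m pendant '[[[0,0,0],[0,-0.3,0],0],[[0,0,0],[0,-0.3,0],0],[[0,0,0],[0,-0.3,0],0]]';python3 -m pendant '[[[0,0,0],[0,0,-0.3],0],[[0,0,0],[0,0,-0.2],0],[[0,0,0],[0,0,-1],0],[[0,0,0],[0,0,0],0],[[0,0,0],[0,0,0],0]]';python3 -m pendant '[[[0,0,0],[0,0,0],0],[[0,0,0],[0,0,0],0]]')| grep -E "pos|^force|gap"
```

```text
eef_pos: [0.4465, -0.344, 0.0405]
force: [-29.7, -11.4, 44.1]
finger_gap: 0.0237
eef_pos: [0.4558, -0.3405, 0.0495]
force: [-0.5, -0.2, -6.7]
finger_gap: 0.024
eef_pos: [0.4558, -0.341, 0.0498]
force: [-0.1, 0.3, -7.4]
finger_gap: 0.024
```

```bash
python3 -m pendant '[[[0,0,0],[0,0,0.7],0],[[0,0,0],[0,0,0.15],0],[[0,0,0],[0,0,0],0.6],[[0,0,0],[0,0,0],0.6],[[0,0,0],[0,0,0],0.6],[[0,0,0],[0,0,0],0.6],[[0,0,0],[0,0,0],0.6],[[0,0,0],[0,0,-4],0.6],[[0,0,0],[0,0,-4],0.6],[[0,0,0],[0,0,0],0.6]]';  python3 -c "
from h import *
go([.4265,-.1635,.042],-.162)"
```

```text
t: 15.9
eef_pos: [0.4604, -0.3433, 0.1284]
orientation: [0.767, -0.642, 0.003, 0.003]
force: [1.0, -0.9, 0.4]
finger_gap: 0.0517
finger_force: 0.0
t 15.9 pos [ 0.4604 -0.3433  0.1284] turn(tool) [-0.002 -0.008  0.339] then shift cm [-17.2    6.25   8.64] now-frame shift [-18.37   0.18   8.48] F [ 1.02 -0.88  0.39] gap 0.0517 ff 0.0
```

```bash
python3 -m pendant '[[[0,0,0.113],[0,0,0],0.6],[[0,0,0.113],[0,0,0],0.6],[[0,-0.008,0.113],[0,0,0],0.6],[[0,0,0],[-4.3,1.5,0],0.6],[[0,0,0],[-4.3,1.5,0],0.6],[[0,0,0],[-4.3,1.5,0],0.6],[[0,0,0],[-4.3,1.5,0],0.6],[[0,0,0],[0,0,0],0.6],[[0,0,0],[0,0,4.2],0.6],[[0,0,0],[0,0,2.4],0.6],[[0,0,0],[0,0,2],0.6],[[0,0,0],[0,0,0],0],[[0,0,0],[0,0,0],0],[[0,0,0],[0,0,0],0],[[0,0,0],[0,0,0],0],[[0,0,0],[0,0,0],0],[[0,0,0],[0,0,0],0],[[0,0,0],[0,0,0],0]]' | grep -E "pos|^force|gap|finger"
 (python3 -m pendant '[[[0,0,0],[0,0,0.2],0],[[0,0,0],[0,0.3,0.1],0],[[0,0,0],[0,0.3,0],0],[[0,0,0],[0,0.3,0],0],[[0,0,0],[0,0.3,0],0]]'; python3 -m pendant '[[[0,0,0],[0,0.3,0],0]]';python3 -m pendant '[[[0,0,0],[0,0.3,0],0]]';python3 -m pendant '[[[0,0,0],[0,-0.3,0],0],[[0,0,0],[0,-0.3,0],0],[[0,0,0],[0,-0.3,0],0],[[0,0,0],[0,-0.3,0],0]]'; python3 -m pendant '[[[0,0,0],[0,-0.3,0],0],[[0,0,0],[0,-0.3,0],0]]';python3 -m pendant '[[[0,0,0],[0,-0.3,0],0],[[0,0,0],[0,-0.3,0],0]]') | grep -E "pos|^force"
```

```text
eef_pos: [0.4295, -0.1622, 0.0401]
force: [1.5, -1.0, 12.4]
finger_gap: 0.0244
finger_force: 42.3
eef_pos: [0.4264, -0.161, 0.0404]
force: [9.8, -1.8, 19.4]
eef_pos: [0.4238, -0.1604, 0.0404]
force: [10.7, -2.3, 19.7]
eef_pos: [0.421, -0.1598, 0.0404]
force: [10.2, -2.6, 19.0]
eef_pos: [0.4212, -0.16, 0.04]
force: [-15.7, 17.4, 55.0]
eef_pos: [0.422, -0.1605, 0.04]
force: [-23.0, 17.2, 65.5]
eef_pos: [0.4247, -0.1621, 0.04]
force: [-28.9, 14.3, 71.7]
```

The order is consistent in both drag directions:

| Block | Measured force ratio | Grip | Goes on |
|---|---|---|---|
| 3 | ~0.6 | grippiest | steep |
| 1 | ~0.42 | middling | gentle |
| 2 | ~0.27 | most slippery | level |

The values are compressed compared with the text. When placing, I'll open the fingers only a little at first so they can catch a slide. I already hold block 1, so it goes to the gentle stand.

```bash
cat >> h.py <<'E'
DECK={"gentle":((.447,.3675,.026),-.06,np.radians(12.5)),"steep":((.439,.271,.041),-.145,np.radians(27)),"flat":((.436,.179,.012),.055,0.)}
def place(k,h,up=.004,dy=0.,hb=.033):
    c,yaw,sl=DECK[k];B=Ro.from_euler('z',yaw)*Ro.from_euler('y',-sl)
    go(np.array(c)+B.apply([up,dy,hb+h]),yaw,sl)
E
python3 -m pendant '[[[0,0,0],[0,0,-0.3],0],[[0,0,0],[0,0,-0.3],0],[[0,0,0],[0,0,-3.5],0],[[0,0,0],[0,0,-4.5],0],[[0,0,0],[0,0,-4.5],0],[[0,0,0],[0,0,-4.5],0],[[0,0,0],[0,0,0],0]]';  python3 -c "
from h import *
place('gentle',.12)"
```

```text
t: 19.9
eef_pos: [0.4363, -0.1643, 0.2157]
orientation: [-0.647, 0.762, 0.0, 0.003]
force: [2.5, 0.1, -5.1]
finger_gap: 0.0237
finger_force: 45.2
t 19.9 pos [ 0.4363 -0.1643  0.2157] turn(tool) [ 0.214 -0.007 -0.103] then shift cm [-53.14   5.77   2.76] now-frame shift [-52.32  10.51   4.15] F [ 2.5   0.1  -5.11] gap 0.0237 ff 45.2
```

```bash
python3 -m pendant '[[[0,0,0],[-4.75,0.95,0],0],[[0,0,0],[-4.75,0.95,0],0],[[0,0,0],[-4.75,0.95,0],0],[[0,0,0],[-4.75,0.95,0],0],[[0,0,0],[-4.75,0.95,0],0],[[0,0,0],[-4.75,0.95,0],0],[[0,0,0],[-4.75,0.95,0],0],[[0,0,0],[-4.75,0.95,0],0],[[0,0,0],[-4.75,0.95,0],0],[[0,0,0],[-4.75,0.95,0],0],[[0,0,0],[-4.75,0.95,0],0],[[0.107,-0.003,-0.05],[0,0,0],0],[[0.107,-0.003,-0.05],[0,0,0],0],[[0,0,0],[0,0,0],0],[[0,0,0],[0,0,0],0]]';  python3 -c "
from h import *
place('gentle',.03)"
```

```text
t: 21.4
eef_pos: [0.4134, 0.368, 0.2108]
orientation: [-0.681, 0.726, -0.074, 0.067]
force: [0.7, 0.5, -5.8]
finger_gap: 0.024
finger_force: 45.0
t 21.4 pos [0.4134 0.368  0.2108] turn(tool) [ 0.018 -0.005 -0.004] then shift cm [-0.15  0.32 12.47] now-frame shift [-0.21  0.1  12.48] F [ 0.75  0.55 -5.83] gap 0.024 ff 45.0
```

```bash
python3 -m pendant '[[[0.018,-0.005,-0.004],[0,0,0],0],[[0,0,0],[-0.15,0.3,4],0],[[0,0,0],[0,0,4.3],0],[[0,0,0],[0,0,4.2],0],[[0,0,0],[0,0,0],0],[[0,0,0],[0,0,0],0]]'>/dev/null;  python3 - <<'E'
from h import *
from rig import arm
place('gentle',.0)
ims=[]
for n in("scene","top"):
    c=arm.camera(n);np.savez(f"{n}2.npz",**c);ims.append(c["pixels"][:,:,::-1])
B=cv2.resize(ims[0][110:200,130:240],(440,360),interpolation=cv2.INTER_CUBIC)
A=cv2.resize(ims[1][150:230,115:215],(360,288),interpolation=cv2.INTER_CUBIC)
o=np.zeros((360,800,3),np.uint8);o[:288,:360]=A;o[:,360:]=B
cv2.imwrite("pics/v2.png",o)
E
```

```text
t 22.0 pos [0.4405 0.3699 0.0911] turn(tool) [-0.005  0.004 -0.001] then shift cm [0.2  0.36 3.2 ] now-frame shift [0.22 0.37 3.2 ] F [ 0.14  1.05 -6.18] gap 0.0238 ff 45.1
```

View pics/v2.png

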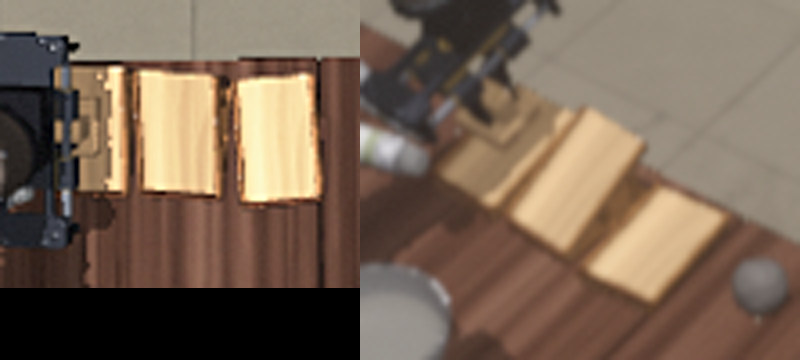

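The block hangs above the gentle deck and looks parallel to it, with its right edge about 12 mm inside the deck's right edge at (125,130). I'm lowering it.

```bash
python3 -m pendant '[[[0,0,0],[0.2,0.3,1.4],0],[[0,0,0],[0,0,1.4],0],[[0,0,0],[0,0,0],0],[[0,0,0],[0,0,0],0]]' | grep -E "pos|^force"; python3 -m pendant '[[[0,0,0],[0,0,0.2],0],[[0,0,0],[0,0,0],0]]'| grep -E "pos|^force"; python3 -m pendant '[[[0,0,0],[0,0,0.2],0],[[0,0,0],[0,0,0],0]]'| grep -E "pos|^force"; python3 -c "
from h import *
place('gentle',.0)"
```

```text
eef_pos: [0.4431, 0.3691, 0.0653]
force: [-0.0, 1.2, -6.0]
eef_pos: [0.4432, 0.3685, 0.0624]
force: [-0.1, -0.2, -5.8]
eef_pos: [0.4436, 0.3684, 0.0602]
force: [-0.8, -0.9, -1.7]
t 22.9 pos [0.4436 0.3684 0.0602] turn(tool) [-0.006  0.006  0.   ] then shift cm [0.07 0.01 0.11] now-frame shift [0.07 0.01 0.11] F [-0.82 -0.89 -1.7 ] gap 0.0238 ff 45.5
```

```bash
python3 -m pendant '[[[0,0,0],[0,0,0.15],0],[[0,0,0],[0,0,0],0]]'| grep -E "pos|^force"; python3 -m pendant '[[[0,0,0],[0,0,0],0.42],[[0,0,0],[0,0,0],0.42],[[0,0,0],[0,0,0],0.42],[[0,0,0],[0,0,0],0.42],[[0,0,0],[0,0,0],0.42],[[0,0,0],[0,0,0],0.42]]'
python3 - <<'E'
from h import *
from rig import arm
ims=[]
for n in("scene","top"):
    c=arm.camera(n);np.savez(f"{n}3.npz",**c);ims.append(c["pixels"][:,:,::-1])
B=cv2.resize(ims[0][120:180,140:200],(480,480),interpolation=cv2.INTER_CUBIC)
A=cv2.resize(ims[1][160:210,125:155],(300,480),interpolation=cv2.INTER_CUBIC)
cv2.imwrite("pics/v3.png",np.hstack([A,B]))
E
```

```text
eef_pos: [0.4437, 0.3684, 0.0601]
force: [-7.9, -1.0, 10.0]
t: 23.7
eef_pos: [0.4456, 0.37, 0.0606]
orientation: [-0.682, 0.723, -0.079, 0.081]
force: [2.1, -1.9, 6.2]
finger_gap: 0.0364
finger_force: 2.9
```

View pics/v3.png

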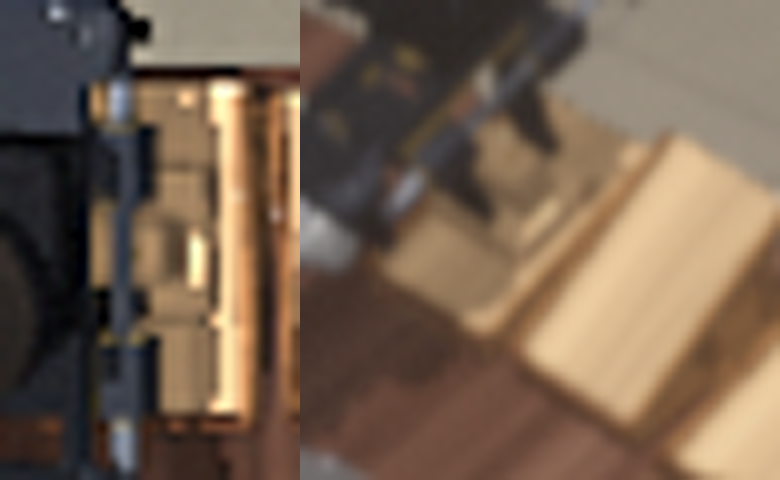

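```bash
python3 -m pendant '[[[0,0,0],[0,0,-0.5],0.45],[[0,0,0],[0,0,0],0.45],[[0,0,0],[0,0,0],0.45],[[0,0,0],[0,0,0],0.45],[[0,0,0],[0,0,0],0.45]]'
python3 - <<'E'
from h import *
from rig import arm
a=np.load("top3.npz");b=arm.camera("top");np.savez("top4.npz",**b)
def prof(c):
    g=cv2.cvtColor(c["pixels"],cv2.COLOR_RGB2GRAY).astype(int);return g[172:206,139:147]
print(np.hstack([prof(a),np.zeros((34,1),int),prof(b)]))
E
```

```text
t: 24.3
eef_pos: [0.4424, 0.3677, 0.0625]
orientation: [-0.682, 0.723, -0.079, 0.078]
force: [-0.5, -0.4, 0.5]
finger_gap: 0.0393
finger_force: 0.0
[[110 117 123 127 126 128 117 207   0 119 114 121 127 124 129 117 212]
 [ 16  51 115 129 127 130 121 116   0  91  50 113 130 127 132 124 125]
 [ 14  57 119 130 128 131 126 119   0  20  19 116 131 127 133 127 130]
 [ 14  61 121 133 131 132 129 122   0  28   5 117 134 131 133 133 134]
 [ 17  55 112 120 117 126 123 117   0  31   5 110 123 119 125 126 129]
 [ 15  47  99 101  95 111  95  91   0  34   7  96 101  96 112  99 102]
 [ 21  64 134 143 137 137  98  69   0  33   9 132 144 139 141 100  80]
 [ 16  60 129 137 134 138  97  66   0  34   5 125 140 134 138 100  77]
 [ 37  73 132 138 137 138 105  69   0  33   3 128 142 137 140 101  73]
 [ 83 106 129 133 138 138 122  73   0  55  48 124 138 138 142 105  69]
 [107 109 106 111 126 137 119  90   0 100 107 108 114 127 136 121  90]
 [116 113  90  81  98 131 114 119   0 116 116  95  80 102 136 119 122]
 [137 138 101  75  97 189 123 112   0 132 139 101  75 105 147 107 117]
 [139 144  98  72  95 249 177
[... 762 characters left out ...]
122 136 134 116 120 115   0  45   2 116 136 134 118 120 122]
 [ 26  30 122 136 132 118 119 116   0  34   3 121 138 133 119 123 127]
 [ 26  30 122 137 134 118 119 114   0  35   6 122 137 136 119 122 127]
 [ 27  29 123 137 133 120 119 115   0  36   4 123 136 135 119 121 128]
 [ 28  30 123 134 134 119 116 114   0  37   9 123 136 136 121 122 126]
 [ 31  31 125 138 139 121 118 160   0  38   9 125 140 140 122 124 127]
 [ 31  29 110 126 126 109 106 211   0  37  10 113 127 128 111 111 115]
 [ 41  33  45  64  52  41  53  54   0  35  21  47  49  63  49  43  56]
 [ 44  47  42  80  59  41  71  76   0  38  29  45  43  81  55  39  69]
 [ 44  44  38  33  38  38  37  35   0  50  39  38  34  39  39  38  33]]
```

Block 1 did not move when it came free: its base rows 177–193 are unchanged in the top view and there is no finger force. Its grip holds it. I'm retreating and fetching block 3.

```bash
python3 -m pendant '[[[0,0,0],[0,0,-0.3],0.6],[[0,0,0],[0,0,-4],0.6],[[0,0,0],[0,0,-4.5],0.6],[[0,0,0],[0,0,-4],0.6],[[-0.11,0,0],[0,0,0],0.6],[[-0.11,0,0],[0,0,0],0.6],[[0,0,0],[0,0,0],0.6]]';  python3 -c "
from h import *
go([.4575,-.342,.16],.178)"
```

```text
t: 25.05
eef_pos: [0.4163, 0.3704, 0.1889]
orientation: [-0.685, 0.729, 0.002, 0.004]
force: [-0.2, 0.3, 0.2]
finger_gap: 0.0522
finger_force: 0.0
t 25.05 pos [0.4163 0.3704 0.1889] turn(tool) [-0.004  0.009 -0.24 ] then shift cm [70.84  8.56  2.89] now-frame shift [70.87 -8.51  2.27] F [-0.18  0.34  0.21] gap 0.0522 ff 0.0
```

```bash
python3 -m pendant '[[[0,0,0],[4.72,-0.57,0],0.6],[[0,0,0],[4.72,-0.57,0],0.6],[[0,0,0],[4.72,-0.57,0],0.6],[[0,0,0],[4.72,-0.57,0],0.6],[[0,0,0],[4.72,-0.57,0],0.6],[[0,0,0],[4.72,-0.57,0],0.6],[[0,0,0],[4.72,-0.57,0],0.6],[[0,0,0],[4.72,-0.57,0],0.6],[[0,0,0],[4.72,-0.57,0],0.6],[[0,0,0],[4.72,-0.57,0],0.6],[[0,0,0],[4.72,-0.57,0],0.6],[[0,0,0],[4.72,-0.57,0],0.6],[[0,0,0],[4.72,-0.57,0],0.6],[[0,0,0],[4.72,-0.57,0],0.6],[[0,0,0],[4.72,-0.57,0],0.6],[[0,0.009,-0.12],[0,0,0],0.6],[[-0.004,0,-0.12],[0,0,0],0.6],[[0,0,0],[0,0,0],0.6],[[0,0,0],[0,0,0],0.6]]' >/dev/null;  python3 - <<'E'
from h import *
from rig import arm
np.set_printoptions(precision=4,suppress=True)
go([.4575,-.342,.042],.178)
for n,r in (("scene",(190,265,255,360)),("top",(165,205,270,355))):
    c=arm.camera(n);np.savez(f"{n}5.npz",**c)
    p=c["pixels"].astype(int);m=(p[...,0]-p[...,2]>40)&(p[...,0]>105)&(p[...,1]/np.maximum(p[...,0],1)>0.66)
    k=np.zeros_like(m);a,b,e,f=r;k[a:b,e:f]=m[a:b,e:f]
    for ce,st,ct in comps(k,60):print(n,ce.round(1),st[4],plane(c,ce,.03)[:2])
E
```

```text
t 26.95 pos [ 0.4573 -0.3425  0.1841] turn(tool) [ 0.003 -0.005  0.001] then shift cm [-0.05 -0.03 14.21] now-frame shift [-0.12 -0.08 14.2 ] F [1.  0.8 0.9] gap 0.0525 ff 0.0
scene [266.5 258.5] 202 [ 0.2439 -0.2249]
scene [306.3 223. ] 351 [ 0.4299 -0.2574]
scene [332.6 230.7] 335 [ 0.4504 -0.3436]
scene [353.8 252.7] 219 [ 0.4135 -0.4383]
top [317.7 185.7] 97 [ 0.4329 -0.2733]
top [334.9 179.6] 210 [ 0.4536 -0.3354]
```

```bash
python3 -m pendant '[[[0,0,0],[0,0.4,4.5],0.6],[[0,0,0],[0,0,4.5],0.6],[[0,0,0],[0,0,3],0.6],[[0,0,0],[0,0,2.1],0.6],[[0,0,0],[0,0,0],0.6],[[0,0,0],[0,0,0],0],[[0,0,0],[0,0,0],0],[[0,0,0],[0,0,0],0],[[0,0,0],[0,0,0],0],[[0,0,0],[0,0,0],0],[[0,0,0],[0,0,0],0],[[0,0,0],[0,0,0],0]]' 45;  python3 -m pendant '[[[0,0,0],[0,0,-0.4],0],[[0,0,0],[0,0,-4],0],[[0,0,0],[0,0,-4.5],0],[[0,0,0],[0,0,-4.5],0],[[0,0,0],[0,0,-4.5],0],[[0,0,0],[0,0,0],0]]';python3 -c "
from h import *
place('steep',.12)"
```

```text
t: 28.25
eef_pos: [0.4546, -0.3445, 0.044]
orientation: [0.768, -0.64, 0.002, 0.002]
force: [1.5, 1.5, 2.4]
finger_gap: 0.0239
finger_force: 45.0
t: 28.85
eef_pos: [0.4559, -0.3451, 0.2287]
orientation: [0.768, -0.64, 0.007, 0.001]
force: [1.5, -0.7, -4.9]
finger_gap: 0.0238
finger_force: 45.0
t 28.85 pos [ 0.4559 -0.3451  0.2287] turn(tool) [0.458 0.066 0.323] then shift cm [-60.72  17.55  -3.38] now-frame shift [-63.08  -3.17   4.2 ] F [ 1.48 -0.68 -4.91] gap 0.0238 ff 45.0
```

```bash
python3 -m pendant '[[[0,0,0],[-4.5,-0.23,0],0],[[0,0,0],[-4.5,-0.23,0],0],[[0,0,0],[-4.5,-0.23,0],0],[[0,0,0],[-4.5,-0.23,0],0],[[0,0,0],[-4.5,-0.23,0],0],[[0,0,0],[-4.5,-0.23,0],0],[[0,0,0],[-4.5,-0.23,0],0],[[0,0,0],[-4.5,-0.23,0],0],[[0,0,0],[-4.5,-0.23,0],0],[[0,0,0],[-4.5,-0.23,0],0],[[0,0,0],[-4.5,-0.23,0],0],[[0,0,0],[-4.5,-0.23,0],0],[[0,0,0],[-4.5,-0.23,0],0],[[0,0,0],[-4.5,-0.23,0],0],[[0.1145,0.0165,0.081],[0,0,0],0],[[0.1145,0.0165,0.081],[0,0,0],0],[[0.1145,0.0165,0.081],[0,0,0],0],[[0.1145,0.0165,0.081],[0,0,0],0],[[0,0,0],[0,0,0],0],[[0,0,0],[0,0,0],0]]' >/dev/null;python3 -c "
from h import *
place('steep',.03,.004,-.002,.037)"
```

```text
t 30.85 pos [0.3735 0.2778 0.2177] turn(tool) [ 0.082 -0.001  0.046] then shift cm [-0.07  1.76 12.03] now-frame shift [-0.15  0.77 12.13] F [ 0.59  0.34 -6.03] gap 0.0239 ff 45.0
```

```bash
python3 -m pendant '[[[0.041,0,0.023],[0,0,0],0],[[0.041,0,0.023],[0,0,0],0],[[0,0,0],[0,0.9,3],0],[[0,0,0],[0,0.8,3],0],[[0,0,0],[0,0,3],0],[[0,0,0],[0,0,3],0],[[0,0,0],[0,0,0],0],[[0,0,0],[0,0,0],0]]' >/dev/null;python3 - <<'E'
from h import *
from rig import arm
place('steep',.0,.004,-.002,.037)
ims=[]
for n in("scene","top"):
    c=arm.camera(n);np.savez(f"{n}6.npz",**c);ims.append(c["pixels"][:,:,::-1])
B=cv2.resize(ims[0][115:190,135:225],(500,417),interpolation=cv2.INTER_CUBIC)
A=cv2.resize(ims[1][160:210,125:175],(300,300),interpolation=cv2.INTER_CUBIC)
o=np.zeros((417,800,3),np.uint8);o[:300,:300]=A;o[:,300:]=B
cv2.imwrite("pics/v6.png",o)
E
```

```text
t 31.65 pos [0.4138 0.274  0.1118] turn(tool) [-0.007  0.    -0.005] then shift cm [0.14 0.56 3.75] now-frame shift [0.14 0.58 3.75] F [-0.59 -0.31 -6.15] gap 0.0238 ff 45.0
```

View pics/v6.png

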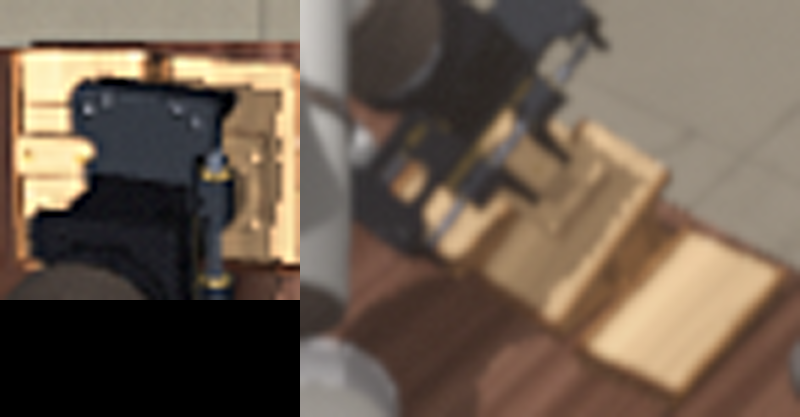

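The block hovers over the steep deck, in line with it, at about (570,200) in the right panel. I'm lowering it.

```bash
python3 -m pendant '[[[0,0,0],[0.1,0.55,1.7],0],[[0,0,0],[0,0,1.6],0],[[0,0,0],[0,0,0],0],[[0,0,0],[0,0,0],0]]' | grep -E "pos|^force"; python3 -m pendant '[[[0,0,0],[0,0,0.2],0],[[0,0,0],[0,0,0],0]]'| grep -E "pos|^force"; python3 -m pendant '[[[0,0,0],[0,0,0.2],0],[[0,0,0],[0,0,0],0]]'| grep -E "pos|^force"; python3 -c "
from h import *
place('steep',.0,.004,-.002,.037)"
```

```text
eef_pos: [0.423, 0.2732, 0.0814]
force: [0.3, -0.2, -6.3]
eef_pos: [0.4233, 0.2735, 0.0793]
force: [1.0, -0.1, -7.2]
eef_pos: [0.4243, 0.2732, 0.0772]
force: [-1.5, 0.3, -1.1]
t 32.55 pos [0.4243 0.2732 0.0772] turn(tool) [-0.008  0.004 -0.002] then shift cm [ 0.2  -0.08  0.2 ] now-frame shift [ 0.21 -0.08  0.2 ] F [-1.51  0.34 -1.12] gap 0.0235 ff 45.0
```

Contact, about 2 mm above the estimate. I'll seat it, open slightly so the downhill finger can still catch it, back the tips off and look.

```bash
python3 -m pendant '[[[0,0,0],[0,0,0.15],0],[[0,0,0],[0,0,0],0]]'| grep -E "pos|^force"; python3 -m pendant '[[[0,0,0],[0,0,0],0.42],[[0,0,0],[0,0,0],0.42],[[0,0,0],[0,0,0],0.42],[[0,0,0],[0,0,0],0.42],[[0,0,0],[0,0,0],0.42]]'; python3 -c "
from rig import arm
import numpy as np
for n in('top','scene'):np.savez(n+'7.npz',**arm.camera(n))"
python3 -m pendant '[[[0,0,0],[0,0,-0.5],0.42],[[0,0,0],[0,0,0],0.42],[[0,0,0],[0,0,0],0.42],[[0,0,0],[0,0,0],0.42]]';python3 - <<'E'
from h import *
from rig import arm
ims=[]
for n in("scene","top"):
    c=arm.camera(n);np.savez(f"{n}8.npz",**c);a=np.load(n+"7.npz")["pixels"]
    r=(120,185,155,215) if n=="scene" else (165,208,150,178)
    for q in(a,c["pixels"]):ims.append(cv2.resize(q[r[0]:r[1],r[2]:r[3],::-1],None,fx=4.4,fy=6.5 if 0 else 4.4,interpolation=cv2.INTER_CUBIC))
h=max(i.shape[0] for i in ims);cv2.imwrite("pics/v8.png",np.hstack([cv2.copyMakeBorder(i,0,h-i.shape[0],0,4,0) for i in ims]))
E
```

```text
eef_pos: [0.4247, 0.2727, 0.0767]
force: [-9.5, -2.6, 7.6]
t: 33.25
eef_pos: [0.4254, 0.2725, 0.0755]
orientation: [-0.635, 0.736, -0.179, 0.157]
force: [0.1, -0.7, -0.8]
finger_gap: 0.0361
finger_force: 0.0
t: 33.75
eef_pos: [0.4227, 0.2727, 0.0796]
orientation: [-0.635, 0.735, -0.178, 0.156]
force: [0.4, 0.0, 0.7]
finger_gap: 0.0364
finger_force: 0.0
```

View pics/v8.png

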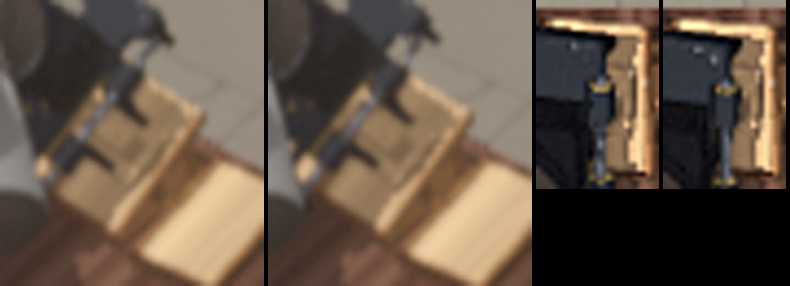

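Block 3 holds: it sits in the same place before and after backing off, and there is no finger contact. I'm retreating to fetch block 2.

```bash
python3 -m pendant '[[[0,0,0],[0,0,-0.5],0.6],[[0,0,0],[0,0,-4],0.6],[[0,0,0],[0,0,-4.5],0.6],[[0,0,0],[0,0,-4],0.6],[[-0.12,0,0],[0,0,0],0.6],[[-0.12,0,0],[0,0,0],0.6],[[-0.12,0,0],[0,0,0],0.6],[[-0.11,0,0],[0,0,0],0.6],[[0,0,0],[0,0,0],0.6]]' >/dev/null;  python3 -c "
from h import *
go([.431,-.256,.18],.276)"
```

```text
t 34.75 pos [0.403  0.2793 0.1637] turn(tool) [-0.147 -0.033 -0.439] then shift cm [52.27 11.9  -1.63] now-frame shift [ 52.36 -11.6    0.13] F [ 0.92 -0.02  0.93] gap 0.052 ff 0.0
```

```bash
python3 -m pendant '[[[-0.037,-0.008,-0.11],[0,0,-1],0.6],[[-0.037,-0.008,-0.11],[0,0,-1],0.6],[[-0.037,-0.008,-0.11],[0,0,0],0.6],[[-0.037,-0.008,-0.11],[0,0,0],0.6],[[0,0,0],[4.36,0.99,0],0.6],[[0,0,0],[4.36,0.99,0],0.6],[[0,0,0],[4.36,0.99,0],0.6],[[0,0,0],[4.36,0.99,0],0.6],[[0,0,0],[4.36,0.99,0],0.6],[[0,0,0],[4.36,0.99,0],0.6],[[0,0,0],[4.36,0.99,0],0.6],[[0,0,0],[4.36,0.99,0],0.6],[[0,0,0],[4.36,0.99,0],0.6],[[0,0,0],[4.36,0.99,0],0.6],[[0,0,0],[4.36,0.99,0],0.6],[[0,0,0],[4.36,0.99,0],0.6],[[0,0,0],[0,0,0],0.6],[[0,0,0],[0,0,0],0.6]]' >/dev/null;  python3 -c "
from h import *
go([.431,-.256,.0425],.276)"
```

```text
t 36.55 pos [ 0.4276 -0.2594  0.185 ] turn(tool) [ 0.007 -0.007  0.001] then shift cm [-0.24 -0.42 14.25] now-frame shift [-0.34 -0.52 14.25] F [-0.62  0.55 -0.37] gap 0.0521 ff 0.0
```

```bash
python3 -m pendant '[[[0.007,-0.007,0],[0,0,0],0.6],[[0,0,0],[-0.24,-0.42,4.5],0.6],[[0,0,0],[0,0,4.5],0.6],[[0,0,0],[0,0,3],0.6],[[0,0,0],[0,0,2.2],0.6],[[0,0,0],[0,0,0],0.6],[[0,0,0],[0,0,0],0],[[0,0,0],[0,0,0],0],[[0,0,0],[0,0,0],0],[[0,0,0],[0,0,0],0],[[0,0,0],[0,0,0],0],[[0,0,0],[0,0,0],0],[[0,0,0],[0,0,0],0]]' 45;  python3 -m pendant '[[[0,0,0],[0,0,-0.4],0],[[0,0,0],[0,0,-4],0],[[0,0,0],[0,0,-4.5],0],[[0,0,0],[0,0,-4.5],0],[[0,0,0],[0,0,-3],0],[[0,0,0],[0,0,0],0]]';python3 -c "
from h import *
place('flat',.12)"
```

```text
t: 37.85
eef_pos: [0.434, -0.2547, 0.045]
orientation: [0.799, -0.601, 0.002, -0.002]
force: [0.6, 2.6, 6.0]
finger_gap: 0.0238
finger_force: 44.9
t: 38.45
eef_pos: [0.434, -0.2553, 0.2114]
orientation: [0.799, -0.601, 0.004, -0.003]
force: [0.7, -0.3, -7.2]
finger_gap: 0.0237
finger_force: 44.9
t 38.45 pos [ 0.434  -0.2553  0.2114] turn(tool) [-0.01  -0.002  0.226] then shift cm [-43.36  -2.99   4.64] now-frame shift [-41.6  -12.56   4.64] F [ 0.69 -0.34 -7.23] gap 0.0237 ff 44.9
```

```bash
python3 -m pendant '[[[0,0,0],[-4.62,-1.4,0],0],[[0,0,0],[-4.62,-1.4,0],0],[[0,0,0],[-4.62,-1.4,0],0],[[0,0,0],[-4.62,-1.4,0],0],[[0,0,0],[-4.62,-1.4,0],0],[[0,0,0],[-4.62,-1.4,0],0],[[0,0,0],[-4.62,-1.4,0],0],[[0,0,0],[-4.62,-1.4,0],0],[[0,0,0],[-4.62,-1.4,0],0],[[-0.005,0,0.113],[0,0,0],0],[[-0.005,0,0.113],[0,0,0],0],[[0,0,0],[0,0,0],0],[[0,0,0],[0,0,0],0]]' >/dev/null;python3 -c "
from h import *
place('flat',.0,.0,-.001,.038)"
```

```text
t 39.75 pos [0.4372 0.1787 0.2065] turn(tool) [ 0.011 -0.002  0.001] then shift cm [ 0.06  0.12 15.65] now-frame shift [ 0.03 -0.05 15.65] F [ 0.54  0.53 -6.97] gap 0.0241 ff 45.0
```

```bash
python3 -m pendant '[[[0.01,0,0],[0,0,0],0],[[0,0,0],[0.05,0.1,4.5],0],[[0,0,0],[0,0,4.5],0],[[0,0,0],[0,0,4],0],[[0,0,0],[0,0,0],0],[[0,0,0],[0,0,0],0]]' >/dev/null;python3 - <<'E'
from h import *
from rig import arm
place('flat',.0,.0,-.001,.038)
ims=[]
for n in("scene","top"):
    c=arm.camera(n);np.savez(f"{n}9.npz",**c);ims.append(c["pixels"][:,:,::-1])
B=cv2.resize(ims[0][115:195,135:235],(500,400),interpolation=cv2.INTER_CUBIC)
A=cv2.resize(ims[1][160:210,125:210],(300,176),interpolation=cv2.INTER_CUBIC)
o=np.zeros((400,800,3),np.uint8);o[:176,:300]=A;o[:,300:]=B
cv2.imwrite("pics/v9.png",o)
E
```

```text
t 40.35 pos [0.4386 0.1791 0.0793] turn(tool) [-0.004 -0.     0.001] then shift cm [0.1  0.26 2.93] now-frame shift [0.1  0.27 2.93] F [ 0.39  0.96 -5.39] gap 0.0234 ff 45.0
```

View pics/v9.png

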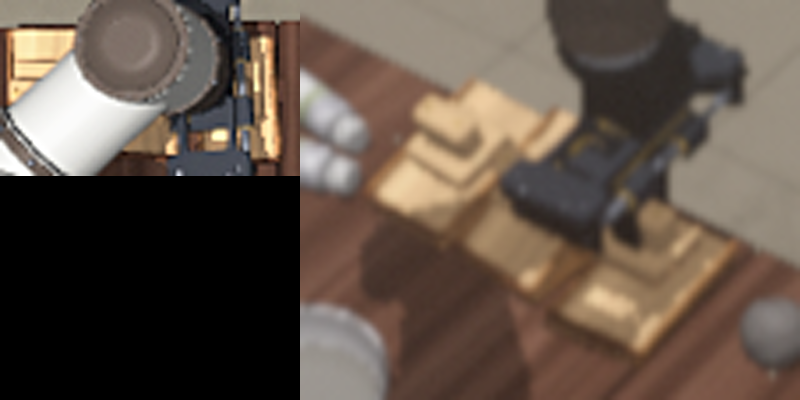

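Block 1 sits flat and centred on the gentle deck, at about (450,150). Block 2 is over the level deck, at about (660,240). I'm lowering it.

```bash
python3 -m pendant '[[[0,0,0],[0.1,0.25,1.3],0],[[0,0,0],[0,0,1.2],0],[[0,0,0],[0,0,0],0],[[0,0,0],[0,0,0],0]]' | grep -E "pos|^force"; python3 -m pendant '[[[0,0,0],[0,0,0.2],0],[[0,0,0],[0,0,0],0]]'| grep -E "pos|^force"; python3 -m pendant '[[[0,0,0],[0,0,0.2],0],[[0,0,0],[0,0,0],0]]'| grep -E "pos|^force"; python3 -c "
from h import *
place('flat',.0,.0,-.001,.038)"
```

```text
eef_pos: [0.4369, 0.179, 0.0557]
force: [-0.7, -0.3, -6.6]
eef_pos: [0.4361, 0.1785, 0.0527]
force: [-0.4, -0.0, -7.1]
eef_pos: [0.4362, 0.1785, 0.0504]
force: [0.4, -1.3, -3.0]
t 41.25 pos [0.4362 0.1785 0.0504] turn(tool) [-0.005  0.001  0.   ] then shift cm [0.05 0.02 0.04] now-frame shift [0.05 0.02 0.04] F [ 0.38 -1.32 -2.98] gap 0.0237 ff 45.0
```

```bash
python3 -m pendant '[[[0,0,0],[0,0,0.1],0],[[0,0,0],[0,0,0],0.6],[[0,0,0],[0,0,0],0.6],[[0,0,0],[0,0,0],0.6],[[0,0,0],[0,0,0],0.6],[[0,0,0],[0,0,0],0.6],[[0,0,0],[0,0,-0.5],0.6],[[0,0,0],[0,0,-4],0.6],[[0,0,0],[0,0,-4.5],0.6],[[0,0,0],[0,0,-4.5],0.6],[[0,0,0],[0,0,-3],0.6],[[0,0,0],[4.5,0,0],0.6],[[0,0,0],[4.5,0,0],0.6],[[0,0,0],[4.5,0,0],0.6],[[0,0,0],[4.5,0,0],0.6],[[0,0,0],[4.5,0,0],0.6],[[0,0,0],[4.5,0,0],0.6],[[0,0,0],[4.5,0,0],0.6],[[0,0,0],[0,0,0],0.6],[[0,0,0],[0,0,0],0.6]]'
python3 - <<'E'
from h import *
from rig import arm
ims=[]
for n in("scene","top"):
    c=arm.camera(n);np.savez(f"{n}10.npz",**c);ims.append(c["pixels"][:,:,::-1])
B=cv2.resize(ims[0][115:195,135:235],(480,384),interpolation=cv2.INTER_CUBIC)
A=cv2.resize(ims[1][160:210,122:210],(800,455),interpolation=cv2.INTER_CUBIC)[:,:]
A=cv2.resize(ims[1][162:208,122:210],(800,418),interpolation=cv2.INTER_CUBIC)
o=np.zeros((598,800,3),np.uint8);o[:418]=A;B=cv2.resize(ims[0][125:190,140:230],(249,180),interpolation=cv2.INTER_CUBIC);o[418:,:249]=B
cv2.imwrite("pics/v10.png",o)
E
```

```text
t: 43.25
eef_pos: [0.4519, -0.1376, 0.2137]
orientation: [0.725, -0.689, 0.001, -0.001]
force: [0.3, -0.0, 0.3]
finger_gap: 0.0524
finger_force: 0.0
```

View pics/v10.png

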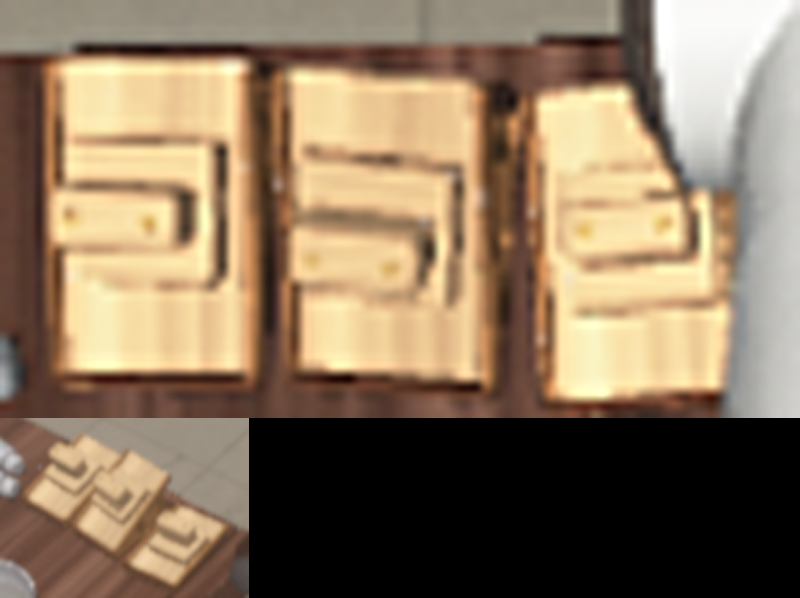

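The last view shows all three blocks flat and near the middle of their decks. Gentle is at about (145,215), steep at (380,228) and level at (640,240). Right-edge margins are 8–10 mm against 11 mm nominal. I'm handing in.

```bash
python3 -c "
from rig import arm
print(arm.close_job())"
```

```text
the job is handed in; nothing more can be done
None
```

I handed the job in at about 43 s, and the hand-in gave no verdict: the grippiest block is on the steep stand, the middling one on the gentle stand and the most slippery on the level stand, each flat and near the middle in the last view; their measured drag (0.6, 0.42, 0.27) was off the quoted values but ranked clearly.

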